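# Rebuild the drying stack of a saffron dryer

## Robot

A 6-joint arm with a two-finger parallel gripper is mounted at the origin on the work surface. World frame = base frame: x ahead of the robot, y to its left, z up, the work surface at z = 0. Lengths are in m, angles in rad, forces in N, time in s.
With the tool pointing down it reaches from about 0.325 to 0.775 m from the base axis. Payload 5.5 kg.
Tool frame: the origin (TCP) lies on the centre line of the jaws, within the pads' length; the fingertips stand bot.tips_ahead ahead of it and the grasp point (between the pads) lies 3 mm ahead of it (bot.tips_ahead is the distance from the TCP to the fingertips, in m); x points along the fingers, y is the direction in which the jaws open and shut, and the axes are right-handed (so a half turn about x gives the same grasp; the last joint's range is limited). The gripper opens to 88 mm and grips with 3 to 60 N. Pads are 20 mm wide; open, the fingers measure 115 mm over their backs; the gripper's body (75 mm by 178 mm) begins 61 mm behind the grasp point.
Start: joints at [1.257, 0.091, 1.231, -0, 1.82, -0.057], TCP at [0.152, 0.58, 0.245] pointing down, gripper open.
Joint ranges: [-2.87, 2.87], [-0.86, 2.18], [0.17, 2.46], [-1.51, 4.65], [0.06, 2.69], [-2.65, 2.65]. Speed limits (rad/s): [2.57, 2.57, 3.01, 3.14, 3.14, 3.14].

## Interface

Orientations are given as a rotation vector (axis times angle).
In Python, from workcell import bot gives the robot as it stands.
- The arm moves only by the tool carry_out, never from a script. Its argument "increments" is one flat list of numbers, 6 for each row, row after row: the shift along the world's x, y, z in m, then the turn, a rotation vector about the world's x, y, z in degrees. In form: [dx, dy, dz, wx, wy, wz, dx, dy, dz, wx, wy, wz, ...]. A call has 1 to 12 rows; each row is the pose to reach, as a shift and turn from the pose commanded when the call began; what a row does not reach only later rows make up. A row lasts 1/8 s, in which the tool goes at most 62.5 mm and 10.7 degrees, less where a joint would pass 70% of its speed; a pose out of reach is approached as far as the arm can. A call with a gripper value outside its range is refused whole. "hand" is the finger opening in m, from 0 to 0.0878, set as the call begins (left out, the last holds). The fingers move at their own pace and stop on an object; "squeeze" is the grip in N (left out, the last holds). Time passes only in rows, so rows that repeat a pose let the fingers close. It gives the time, the measured TCP pose, the force and the opening at its end, in the units of the state.
- bot.get_state(): the state, without advancing time (a new reading comes with each control period).
- bot.read_camera(name): name is "scene" or "top"; returns a dict with "img" (420x560x3 uint8, red, green, blue), "camera_matrix" (3x3 intrinsics, pixels), "k1" (the pictures are not rectified: a ray, as slopes to the right and down, at radius r is drawn at 1 + k1 r^2 times it, then the intrinsics apply), "R" (3x3) and "t" (3): a world point X has camera coordinates R X + t. Camera axes: x right, y down, z forward; pixel columns grow to the right and rows downward; lengths in m; the calibration is good to about 2 mm. A picture is of the moment at which its call begins. There is no depth.
- bot.sign_off(): hands the job in, once; it reports no verdict.
Trained networks look in a picture, given as the dict that the camera call returned (one of the last four; its "shot" number tells which), for a name from the list of things; names that differ only in an ending like _2 or _b are one class to them, and where a whole thing is asked for, a point or a joint stands for the part that bears it (a point fixed in the world has none). Each returns a list of dicts, best first, with "confidence" (0 to 1); they miss things now and then, are a little off and sometimes report something else, mostly with a low value. They report only what shows in the picture. A call takes as long as a camera call. They do not tell look-alikes from the thing itself.
- bot.look_for(picture, name): "box" ([left, top, width, height] in pixels, round what is visible of it).
The state is a dict: "t": time; "joint_pos": joint angles; "dq": joint speeds; "joint_efforts": joint torques, N m; "ee_pos": TCP position; "orientation": TCP orientation; "contact_force": force on the tool from outside, world axes, zero at the start; "ft_torque": the same for the moment, N m; "finger_gap": opening from 0.0 (shut) to 1.0 (fully open).
Only numpy, scipy, OpenCV 4.12 (cv2) and the standard library are available. Lean on these libraries where they do the work, as an engineer would, in place of code of your own. Each camera call takes 0.05 s, during which the arm holds its last target.

## Task

Get the saffron dryer ready for the next batch: lift the lid off the column and stand it upright on the wooden board, then slide every clean tray lying on the table over the top of the column, one on top of another in any order, lowering each gently until it sits fully home instead of dropping it. Then put the lid back on top of the stack, fully home, and only then push the switch lever all the way over to its on side (the left, seen from the robot). Leave the jars, tin, brush and bowl where they are.

Things in the scene. Friction and masses are not known exactly. Their poses are not given: they have to be found in the camera images.
- dryer: Fixed white dryer housing, 320 x 180 x 40 mm (x, y, z), origin at the centre of its underside, x pointing roughly away from the robot, y to the left. On its far half stands an upright aluminium column, 80 mm from the centre along +x; on its near half the switch, 100 mm from the centre along -x.
- seat (a point): Point on the column's axis at its shoulder, 60 mm above the table, where the underside of the first tray (or of the lid) rests. Below it the column is 48 mm across; above it stands the upright shaft end (spigot), 32 mm in diameter, 25 mm high, with a 4 mm chamfer. z is up along the axis.
- switch (a joint): Toggle lever on a small grey block on the dryer's near half. 0 = off, leaning to the right (dryer's -y); 1.0 rad = fully over, on, leaning to the left (+y). May start up to 0.15. It stays where it is left; about 1 N at the tip moves it.
- switch_tip (a point): Centre of the black ball, 26 mm across, at the lever's tip. The lever is 70 mm long; its pivot is 62 mm above the table. The tip is 123 mm above the table at 0, 132 mm when upright, and travels 67 mm along the dryer's y axis from right to left. The block below is 70 mm long along y, 50 mm along x, its top 65 mm above the table.
- lid_knob (a point): Point on the lid's axis in its black upright knob (34 mm across, 40 mm high), 62 mm above the lid's underside, 18 mm below the top. The aluminium lid is 124 mm across; its plate is 28 to 42 mm above the underside; below it a sleeve 48 mm across with a bore 35 mm wide, 28 mm deep slips over a spigot. Starts on the column. On a flat surface it stands on the sleeve. 0.2 kg.
- board_top (a point): Centre of the top of the fixed wooden board, 130 x 130 mm and 10 mm thick, lying on the table, where the lid is to stand meanwhile.
- tray1_mid (a point): White round tray, 70 mm high (may be absent; all alike); this point is on its axis 35 mm above its underside. Plate 120 mm across, 10 mm thick; hub 48 mm across up to 45 mm (grasp here); on it a 32 mm spigot 25 mm high, chamfered. A bore 35 mm wide, 28 mm deep below slips over the spigot of column or tray until it rests on the 48 mm shoulder; each tray adds 45 mm. 0.16 kg.
- tray2_mid (a point): White round tray, 70 mm high (may be absent; all alike); this point is on its axis 35 mm above its underside. Plate 120 mm across, 10 mm thick; hub 48 mm across up to 45 mm (grasp here); on it a 32 mm spigot 25 mm high, chamfered. A bore 35 mm wide, 28 mm deep below slips over the spigot of column or tray until it rests on the 48 mm shoulder; each tray adds 45 mm. 0.16 kg.
- tray3_mid (a point): White round tray, 70 mm high (may be absent; all alike); this point is on its axis 35 mm above its underside. Plate 120 mm across, 10 mm thick; hub 48 mm across up to 45 mm (grasp here); on it a 32 mm spigot 25 mm high, chamfered. A bore 35 mm wide, 28 mm deep below slips over the spigot of column or tray until it rests on the 48 mm shoulder; each tray adds 45 mm. 0.16 kg.
- jar: Bystander: small glass jar, 60 mm across and 85 mm high, with a metal cap. Origin at the centre of its underside.
- tin: Bystander: closed metal tin, 72 mm across and 60 mm high. Origin at the centre of its underside.
- brush: Bystander: flat brush with a wooden handle, 160 mm long, lying on the table. Origin at the centre of its underside, x along the handle.
- bowl: Bystander: white bowl, 100 mm across and 40 mm high. Origin at the centre of its underside.
- jar2: Bystander: labelled glass jar, 56 mm across and 100 mm high, with a white cap. Origin at the centre of its underside.
Things that resemble listed ones, but are neither listed nor needed, are in the scene too. What is shaped like the part that bears tray1_mid but blue or red is not meant.

How it is judged:
On the way, in this order (a step that is already met when the one before it is completed fails the run):
1. the lid has been lifted off and stands upright, released, on the wooden board (horizontal distance between lid_knob and board_top below 0.05 m and height (world z) of lid_knob below 0.082 m and angle between lid_knob's own z axis and vertical below 0.1 rad and contact force between the fingers and lid below 0.2 N), for 0.2 s.
2. every tray present sits fully home on the column (horizontal distance between each of tray1_mid, tray2_mid, tray3_mid and seat below 0.012 m and angle between each of tray1_mid, tray2_mid, tray3_mid's own z axis and vertical below 0.08 rad and (z of tray1_mid in the frame of seat between 0.03 and 0.04 m or z of tray1_mid in the frame of seat between 0.075 and 0.085 m or z of tray1_mid in the frame of seat between 0.12 and 0.13 m) and (z of tray2_mid in the frame of seat between 0.03 and 0.04 m or z of tray2_mid in the frame of seat between 0.075 and 0.085 m or z of tray2_mid in the frame of seat between 0.12 and 0.13 m) and (z of tray3_mid in the frame of seat between 0.03 and 0.04 m or z of tray3_mid in the frame of seat between 0.075 and 0.085 m or z of tray3_mid in the frame of seat between 0.12 and 0.13 m)), for 0.2 s.
3. the lid sits fully home on top of the stack (horizontal distance between lid_knob and seat below 0.012 m and angle between lid_knob's own z axis and vertical below 0.08 rad and (z of lid_knob in the frame of seat between 0.147 and 0.157 m or z of lid_knob in the frame of seat between 0.192 and 0.202 m)), for 0.2 s.
4. the switch lever is over to the on side (value of joint switch above 0.8 rad), for 0.1 s.
At the end, for the whole second after the job is handed in: Every tray present is on the column, upright within 0.08 rad, its axis within 12 mm of the column's and its height within 5 mm of a fully seated level (one 45 mm step per tray); the lid likewise on top of them; the switch lever beyond 0.8 rad; all at rest (all of step 2 and all of step 3 and value of joint switch above 0.8 rad and linear speed of each of tray1, tray2, tray3, lid below 0.03 m/s); the robot touches nothing.
It fails at once if a jar, the tin, the brush or the bowl is knocked or moved by more than 30 mm (distance of any of jar, tin, brush, bowl, jar2 from where it was at the start of the episode above 0.03 m).
It fails at once if a tray or the lid is dropped or slammed (0.8 m/s) onto the column ((linear speed of tray1 above 0.8 m/s and horizontal distance between tray1_mid and seat below 0.012 m) or (linear speed of tray2 above 0.8 m/s and horizontal distance between tray2_mid and seat below 0.012 m) or (linear speed of tray3 above 0.8 m/s and horizontal distance between tray3_mid and seat below 0.012 m) or (linear speed of lid above 0.8 m/s and horizontal distance between lid_knob and seat below 0.012 m)).
Of tray1, tray2, tray3 only 2 to 3 are there at a start; the rules pass over those that are not, and their reading is None.
At some moment in a run one of tray1, tray2, tray3 may be knocked a few centimetres aside while the robot is not near it.
It also fails if it takes over 210 s, if anything falls off the work surface, if the arm or the gripper's body presses on something with over 40 N, if the wrist force passes 120 N, or if a joint passes its speed limit or range.

## Working session

There is one attempt and no reset: what is moved stays moved. The work goes in short steps, Python scripts to look and compute and a tool call to move; the robot and the scene stay as the last step left them, time stands still between calls to the robot, and variables do not carry over. Pictures are saved under pics/ and viewed, and the job is handed in when it is done.

Besides the shell and the picture viewer there is one more tool, called after "Emit:" as name(argument=value, ...) on one line, values as JSON. carry_out: Moves the arm, as the interface text tells. Its arguments: {"type":"object","properties":{"increments":{"type":"array","items":{"type":"number"}},"hand":{"type":"number"},"squeeze":{"type":"number"}},"required":["increments"]}

```bash
mkdir -p pics; ls
cat > h.py <<'E'
import numpy as np, cv2
from workcell import bot
def snap(name,fn):
    c=bot.read_camera(name); cv2.imwrite('pics/'+fn,cv2.cvtColor(c['img'],cv2.COLOR_RGB2BGR)); return c
def proj(c,X):
    X=np.atleast_2d(X).astype(float); p=X@np.array(c['R']).T+np.array(c['t']); s=p[:,:2]/p[:,2:]
    r2=(s**2).sum(1,keepdims=True); s=s*(1+c['k1']*r2); K=np.array(c['camera_matrix'])
    return s@K[:2,:2].T+K[:2,2]
def back(c,uv,z):
    K=np.array(c['camera_matrix']); d=np.linalg.solve(K[:2,:2],np.array(uv,float)-K[:2,2]); s=d.copy()
    for _ in range(20): s=d/(1+c['k1']*(s@s))
    R=np.array(c['R']); o=-R.T@np.array(c['t']); v=R.T@np.array([s[0],s[1],1]); return o+v*(z-o[2])/v[2]
E
python3 - <<'E'
from h import *
print(bot.get_state(), bot.tips_ahead)
for n in('scene','top'):
    c=snap(n,n+'0.png'); print(n,c['camera_matrix'],c['k1'],'pos',-np.array(c['R']).T@c['t'],c['R'])
    for k in('dryer','lid_knob','tray1_mid','switch_tip','board_top','jar','tin','brush','bowl','jar2'):
        try: print(k,[(np.round(d['box']).astype(int).tolist(),round(d['confidence'],2)) for d in bot.look_for(c,k)])
        except Exception as e: print(k,e)
E
```

```text
pics
{'t': 0.0, 'joint_pos': array([ 1.25730434e+00,  9.18291231e-02,  1.23183537e+00, -3.11267705e-05,
        1.81982151e+00, -5.66904292e-02]), 'dq': array([-1.23564878e-03,  1.51123977e-03,  3.63943320e-04,  3.03861373e-04,
        5.19669246e-04, -9.91596373e-06]), 'joint_efforts': array([ 1.09237175e-03, -4.46462631e+01, -4.06449437e+01,  6.99351495e-02,
        2.95895326e-02, -1.80741308e-04]), 'ee_pos': array([0.15232068, 0.58008217, 0.24355318]), 'orientation': array([ 0.20013675,  1.56169723, -0.20307548]), 'contact_force': array([ 0.20989236, -0.84531745, -0.36083326]), 'ft_torque': array([-0.01220604,  0.04495601, -0.0091634 ]), 'finger_gap': 0.9976137182751922} 0.022
scene [[498.55744551   0.         278.34671031]
 [  0.         498.55744551 211.37689686]
 [  0.           0.           1.        ]] -0.10773525928906187 pos [ 0.91404982 -0.76872729  1.53431943] [[ 0.8811998   0.47266832  0.00846051]
 [ 0.40966581 -0.75456763 -0.51264179]
 [-0.23592551  0.45520583 -0.85856089]]
dryer [([227, 200, 108, 82], 0.58)]
lid_knob [([283, 221, 36, 37], 0.96), ([310, 155, 49, 41], 0
[... 678 characters left out ...]
459342298465955 pos [ 0.41191621 -0.02049533  1.08442517] [[-0.02628976 -0.99934116 -0.02502171]
 [-0.995669    0.02840958 -0.08852201]
 [ 0.08917454  0.02258612 -0.99575989]]
dryer [([266, 129, 71, 120], 0.56)]
lid_knob [([278, 132, 46, 49], 0.64)]
tray1_mid [([219, 252, 41, 45], 0.67), ([400, 285, 46, 47], 0.65)]
switch_tip [([374, 138, 39, 40], 0.54), ([302, 222, 16, 10], 0.49)]
board_top [([152, 150, 52, 52], 0.69)]
jar [([96, 202, 29, 23], 0.97), ([332, 92, 22, 29], 0.91)]
tin [([438, 185, 35, 26], 0.68)]
brush [([269, 78, 20, 50], 0.92), ([268, 133, 70, 115], 0.61)]
bowl [([198, 95, 32, 32], 0.55), ([267, 130, 69, 121], 0.42)]
jar2 [([96, 202, 29, 23], 0.97), ([332, 92, 22, 29], 0.91)]
```

View pics/scene0.png

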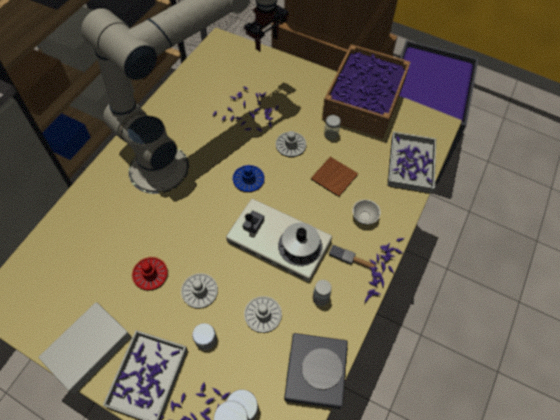

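View pics/top0.png

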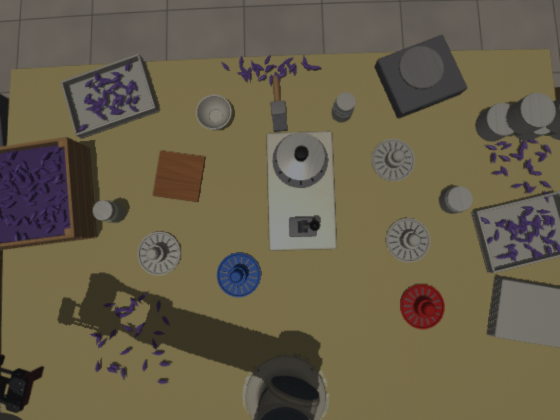

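Run:
```python
import cv2,numpy as np
a=cv2.imread('pics/top0.png');b=cv2.imread('pics/scene0.png')
def cr(im,x,y,h,s=4): 
    return cv2.resize(im[y-h:y+h,x-h:x+h],(266,266),interpolation=cv2.INTER_CUBIC)
T=[cr(a,159,253,33),cr(a,393,160,33),cr(a,408,240,33)]
S=[cr(b,291,144,25),cr(b,200,291,25),cr(b,263,314,25)]
cv2.imwrite('pics/trays.png',np.vstack([np.hstack(T),np.hstack(S)]))
cv2.imwrite('pics/dry.png',np.hstack([cv2.resize(a[120:260,250:350],(400,560),interpolation=cv2.INTER_CUBIC),cv2.resize(b[190:285,220:340],(400,317),interpolation=cv2.INTER_CUBIC)[:317].copy() if 0 else cv2.copyMakeBorder(cv2.resize(b[190:285,220:340],(400,317),interpolation=cv2.INTER_CUBIC),0,243,0,0,0)]))
```

```text
(no output)
```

View pics/trays.png

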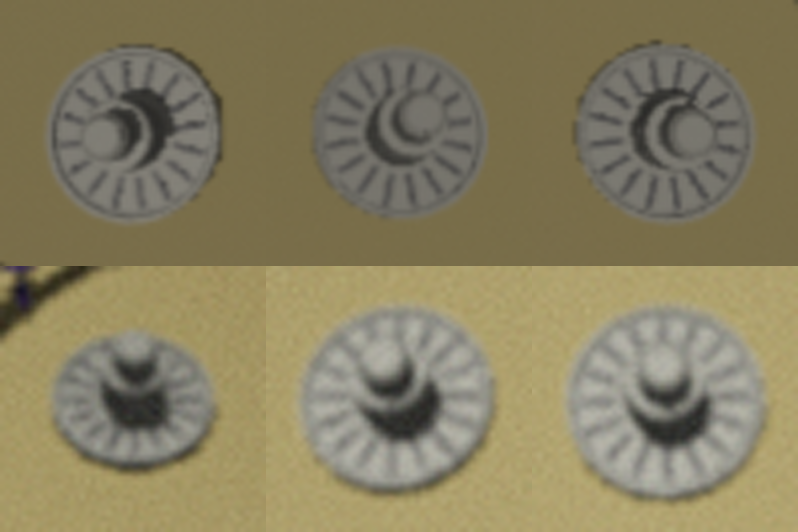

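View pics/dry.png

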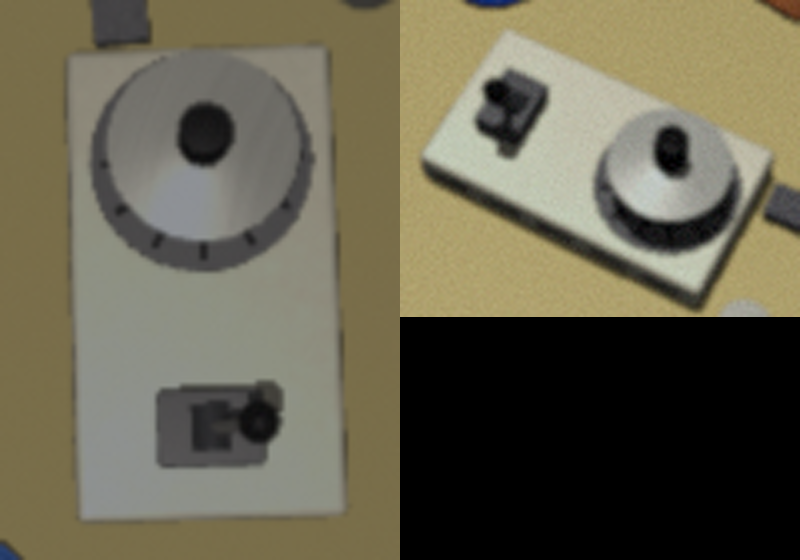

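```bash
cat > fit.py <<'E'
from h import *
from scipy.optimize import least_squares
th=np.linspace(0,2*np.pi,72,endpoint=False)
def circ(x,y,r,z): return np.c_[x+r*np.cos(th),y+r*np.sin(th),np.full(72,z)]
def seg(c,uv,h=40):
    hsv=cv2.cvtColor(c['img'],cv2.COLOR_RGB2HSV); u,v=map(int,uv)
    m=(hsv[...,1]<75).astype(np.uint8)
    w=np.zeros_like(m); cv2.circle(w,(u,v),h,1,-1); m&=w
    m=cv2.morphologyEx(m,cv2.MORPH_OPEN,np.ones((3,3),np.uint8))
    cs,_=cv2.findContours(m,cv2.RETR_EXTERNAL,cv2.CHAIN_APPROX_NONE)
    k=max(cs,key=cv2.contourArea); return k[:,0,:].astype(float)
TRAY=[(60,0),(60,10),(24,45),(16,70)]
def fit(obs,x0,prof,z0=0):
    def res(p):
        o=[]
        for c,pts in obs:
            P=proj(c,np.vstack([circ(p[0],p[1],r/1e3,z0+z/1e3) for r,z in prof])).astype(np.float32)
            H=cv2.convexHull(P); o+=[cv2.pointPolygonTest(H,(float(a),float(b)),True) for a,b in pts]
        return np.array(o)
    s=least_squares(res,x0,loss='soft_l1',f_scale=.7,diff_step=1e-3)
    return s.x,np.sqrt(np.median(s.fun**2))
E
python3 - <<'E'
from fit import *
ct=bot.read_camera('top');cs=bot.read_camera('scene')
for tu,su in(((159,253),(291,144)),((393,160),(263,314)),((408,240),(200,291))):
    x0=back(ct,tu,.02)[:2]; a=seg(ct,tu,30);b=seg(cs,su,24)
    for o in([(ct,a)],[(cs,b)],[(ct,a),(cs,b)]):
        x,r=fit(o,x0,TRAY);print(np.round(x,4),round(r,2),end=' ')
    print(len(a),len(b))
# lid
print('lid knob top',back(ct,(301.3,153.3),.14), 'plate',back(ct,(302,156),.102))
print('scene knob',back(cs,(220+272/400*120,190+135/400*120*1.0),.14))
# dryer corners top crop scale .25, orig 250,120
for u in((67,55),(327,47),(345,513),(80,520)): print(np.round(back(ct,(250+u[0]/4,120+u[1]/4),.04),4))
print('ball',back(ct,(250+259/4,120+422/4),.123))
print('board',[np.round(back(ct,u,.01),4) for u in((161,152),(205,157),(198,201),(154,195))])
E
python3 - <<'E'
import cv2
a=cv2.imread('pics/top0.png')
cv2.imwrite('pics/board.png',cv2.resize(a[135:215,140:220],(640,640),interpolation=cv2.INTER_CUBIC)[:600])
E
```

```text
[0.3899 0.3381] 0.25 [0.3898 0.3361] 0.5 [0.3899 0.3378] 0.31 124 80
[ 0.6311 -0.317 ] 0.4 [ 0.6292 -0.3171] 0.23 [ 0.6303 -0.317 ] 0.33 121 106
[ 0.4079 -0.3465] 0.28 [ 0.4069 -0.3462] 0.26 [ 0.4076 -0.3464] 0.27 125 102
lid knob top [ 0.62546559 -0.05841418  0.14      ] plate [ 0.62703643 -0.06148848  0.102     ]
scene knob [ 0.62959166 -0.05665694  0.14      ]
[0.7051 0.0296 0.04  ]
[ 0.705  -0.1468  0.04  ]
[ 0.391  -0.1464  0.04  ]
[0.391  0.0284 0.04  ]
ball [ 0.44926971 -0.08619676  0.123     ]
board [array([0.6718, 0.3301, 0.01  ]), array([0.6532, 0.2053, 0.01  ]), array([0.5301, 0.2258, 0.01  ]), array([0.5505, 0.3495, 0.01  ])]
```

View pics/board.png

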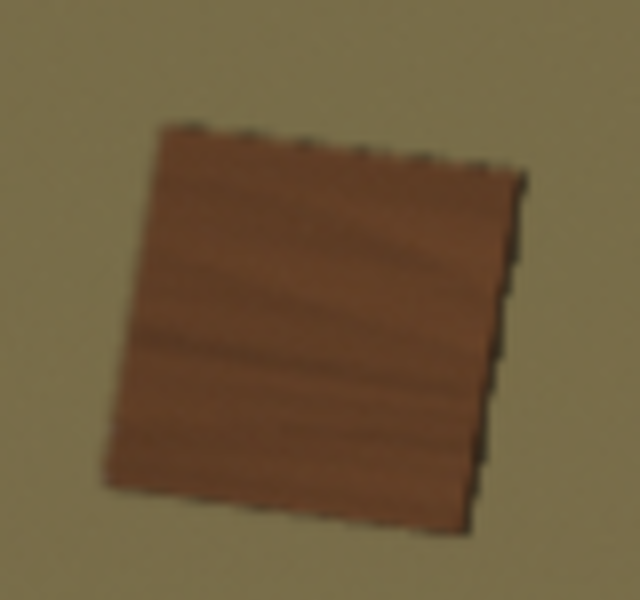

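```bash
cat > st.py <<'E'
from h import *
from scipy.spatial.transform import Rotation as Ro
def st(tgt=None):
    s=bot.get_state(); R=Ro.from_rotvec(s['orientation']).as_matrix()
    y=R[:,1]; print('t%.2f'%s['t'],'p',np.round(s['ee_pos'],4),'toolx',np.round(R[:,0],3),'jaw deg %.1f'%np.degrees(np.arctan2(y[1],y[0])),'F',np.round(s['contact_force'],1),'gap mm %.1f'%(s['finger_gap']*87.8),'q6 %.2f'%s['joint_pos'][5])
    if tgt is not None: print('delta',np.round(np.array(tgt)-s['ee_pos'],4))
    return s
if __name__=='__main__':
    import sys; st([float(a) for a in sys.argv[1:4]] if len(sys.argv)>3 else None)
E
python3 st.py .627 -.059 .26
```

```text
t1.20 p [0.1524 0.5803 0.2447] toolx [ 0.  0. -1.] jaw deg 75.3 F [ 0.4 -0.2  0.5] gap mm 87.6 q6 -0.06
delta [ 0.4746 -0.6393  0.0153]
```

Emit:
carry_out(increments=[0.475,-0.639,0.016,0,0,-75.3,0.475,-0.639,0.016,0,0,-75.3,0.475,-0.639,0.016,0,0,-75.3,0.475,-0.639,0.016,0,0,-75.3,0.475,-0.639,0.016,0,0,-75.3,0.475,-0.639,0.016,0,0,-75.3,0.475,-0.639,0.016,0,0,-75.3,0.475,-0.639,0.016,0,0,-75.3,0.475,-0.639,0.016,0,0,-75.3,0.475,-0.639,0.016,0,0,-75.3,0.475,-0.639,0.016,0,0,-75.3,0.475,-0.639,0.016,0,0,-75.3], hand=0.0878, squeeze=10)

```text
t: 2.7
ee_pos: [0.6007, -0.0233, 0.2599]
orientation: [1.21, 1.209, -1.209]
contact_force: [0.0, 0.0, 0.5]
finger_gap: 1.0
```

```bash
python3 st.py .627 -.059 .26
```

```text
t2.70 p [ 0.6007 -0.0233  0.2599] toolx [ 0.001  0.    -1.   ] jaw deg -0.0 F [0.  0.  0.5] gap mm 87.8 q6 -0.10
delta [ 0.0263 -0.0357  0.0001]
```

Emit:
carry_out(increments=[0.026,-0.036,0,0,0,0,0.026,-0.036,0,0,0,0,0.026,-0.036,-0.03,0,0,0,0.026,-0.036,-0.06,0,0,0,0.026,-0.036,-0.09,0,0,0,0.026,-0.036,-0.11,0,0,0,0.026,-0.036,-0.12,0,0,0,0.026,-0.036,-0.13,0,0,0,0.026,-0.036,-0.13,0,0,0])

```text
t: 3.82
ee_pos: [0.6257, -0.0574, 0.1296]
orientation: [1.209, 1.209, -1.209]
contact_force: [0.2, -0.6, 0.3]
finger_gap: 0.999
```

Run:
```python
from st import *
st([.627,-.059,.130])
a=snap('top','g1t.png')['img'];b=snap('scene','g1s.png')['img']
f=lambda i,x,y:cv2.resize(i[y:y+130,x:x+130],(400,400),interpolation=cv2.INTER_CUBIC)
cv2.imwrite('pics/g1.png',np.hstack([f(a,240,100),f(b,220,160)])[...,::-1])
```

```text
t3.83 p [ 0.6257 -0.0574  0.1296] toolx [-0.  0. -1.] jaw deg -0.0 F [ 0.2 -0.6  0.3] gap mm 87.7 q6 -0.15
delta [ 0.0013 -0.0016  0.0004]
```

View pics/g1.png

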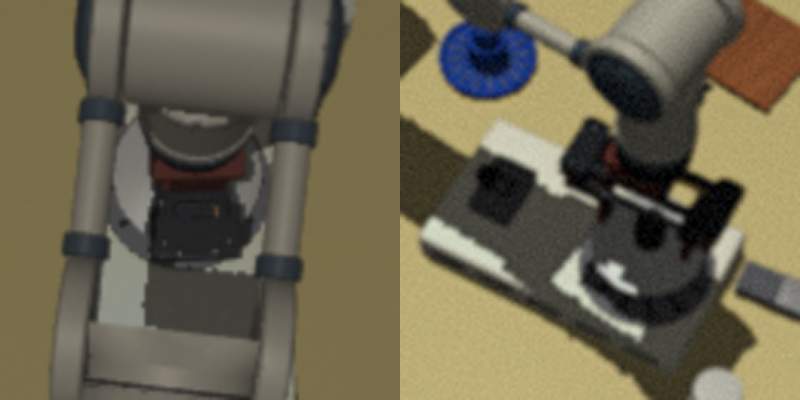

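Emit:
carry_out(increments=[0,0,0,0,0,0,0,0,0,0,0,0,0,0,0,0,0,0,0,0,0,0,0,0,0,0,0,0,0,0,0,0,0,0,0,0,0,0,0,0,0,0], hand=0.0, squeeze=5)

```text
t: 4.8
ee_pos: [0.6263, -0.0575, 0.13]
orientation: [1.21, 1.208, -1.208]
contact_force: [2.7, -0.5, 0.3]
finger_gap: 0.396
```

```bash
python3 st.py
```

```text
t4.80 p [ 0.6263 -0.0575  0.13  ] toolx [ 0.002 -0.    -1.   ] jaw deg -0.0 F [ 2.7 -0.5  0.3] gap mm 34.7 q6 -0.15
```

Emit:
carry_out(increments=[0.001,0,0,0,0,0,0.001,0,0,0,0,0,0.001,0,0,0,0,0])

```text
t: 5.18
ee_pos: [0.6268, -0.0575, 0.1298]
orientation: [1.209, 1.209, -1.209]
contact_force: [1.6, 0.6, 0.5]
finger_gap: 0.395
```

```bash
python3 st.py
```

```text
t5.17 p [ 0.6268 -0.0575  0.1298] toolx [ 0. -0. -1.] jaw deg -0.0 F [1.6 0.6 0.5] gap mm 34.7 q6 -0.15
```

Emit:
carry_out(increments=[0,0,0,0,0,0,0,0,0,0,0,0,0,0,0,0,0,0,0,0,0,0,0,90,0,0,0,0,0,90,0,0,0,0,0,90,0,0,0,0,0,90,0,0,0,0,0,90,0,0,0,0,0,90,0,0,0,0,0,90,0,0,0,0,0,90,0,0,0,0,0,90], hand=0.0878)

```text
t: 6.68
ee_pos: [0.6266, -0.0574, 0.1296]
orientation: [-0.003, 1.571, 0.003]
contact_force: [0.2, 0.4, 0.1]
finger_gap: 1.002
```

```bash
python3 st.py
```

```text
t6.67 p [ 0.6266 -0.0574  0.1296] toolx [-0.  0. -1.] jaw deg 90.2 F [0.2 0.4 0.1] gap mm 88.0 q6 -1.72
```

Emit:
carry_out(increments=[0,0,0,0,0,0,0,0,0,0,0,0,0,0,0,0,0,0,0,0,0,0,0,0,0,0,0,0,0,0,0,0,0,0,0,0,0,0,0,0,0,0], hand=0.0)

```text
t: 7.55
ee_pos: [0.6267, -0.0574, 0.1297]
orientation: [0.0, 1.571, -0.0]
contact_force: [-0.1, 0.4, -0.3]
finger_gap: 0.387
```

```bash
python3 st.py
```

```text
t7.55 p [ 0.6267 -0.0574  0.1297] toolx [ 0.  0. -1.] jaw deg 90.0 F [-0.1  0.4 -0.3] gap mm 34.0 q6 -1.72
```

Emit:
carry_out(increments=[0,0,0,0,0,0,0,0,0,0,0,0,0,0,0.015,0,0,0,0,0,0.03,0,0,0,0,0,0.06,0,0,0,0,0,0.09,0,0,0,0,0,0.12,0,0,0,0,0,0.12,0,0,0], squeeze=20)

```text
t: 8.55
ee_pos: [0.6277, -0.0576, 0.2543]
orientation: [-0.001, 1.564, -0.001]
contact_force: [-1.1, -0.6, -1.3]
finger_gap: 0.382
```

```bash
python3 st.py .6014 .2777 .25
```

```text
t8.55 p [ 0.6277 -0.0576  0.2543] toolx [ 0.007 -0.001 -1.   ] jaw deg 90.0 F [-1.1 -0.6 -1.3] gap mm 33.6 q6 -1.72
delta [-0.0263  0.3353 -0.0043]
```

Emit:
carry_out(increments=[-0.002,0.03,0,0,0,0,-0.005,0.07,0,0,0,0,-0.009,0.115,0,0,0,0,-0.012,0.16,0,0,0,0,-0.016,0.205,0,0,0,0,-0.02,0.25,0,0,0,0,-0.023,0.29,0,0,0,0,-0.025,0.32,0,0,0,0,-0.026,0.335,0,0,0,0,-0.026,0.335,0,0,0,0,-0.026,0.335,0,0,0,0])

```text
t: 9.93
ee_pos: [0.601, 0.2764, 0.2495]
orientation: [0.001, 1.571, -0.002]
contact_force: [0.2, 0.0, -0.7]
finger_gap: 0.385
```

Run:
```python
from st import *
st([.6014,.2777,.0795])
a=snap('top','g2t.png')['img'];b=snap('scene','g2s.png')['img']
cv2.imwrite('pics/g2.png',np.hstack([cv2.resize(i,(400,300)) for i in(a,b)])[...,::-1])
```

```text
t9.93 p [0.601  0.2764 0.2495] toolx [-0.    -0.001 -1.   ] jaw deg 89.9 F [ 0.2  0.  -0.7] gap mm 33.8 q6 -1.19
delta [ 0.0004  0.0013 -0.17  ]
```

View pics/g2.png

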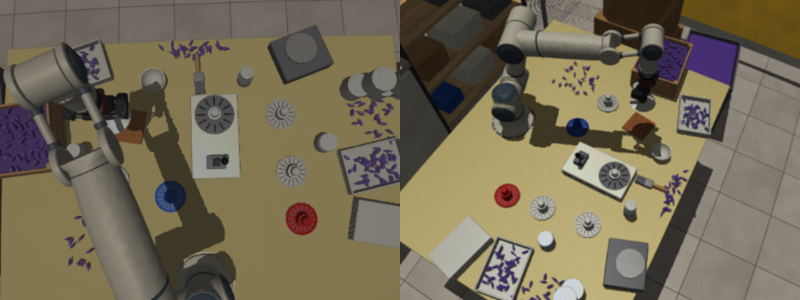

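Emit:
carry_out(increments=[0,0.001,-0.03,0,0,0,0,0.001,-0.07,0,0,0,0,0.001,-0.11,0,0,0,0,0.001,-0.14,0,0,0,0,0.001,-0.155,0,0,0,0,0.001,-0.162,0,0,0,0,0.001,-0.166,0,0,0,0,0.001,-0.169,0,0,0,0,0.001,-0.171,0,0,0,0,0.001,-0.171,0,0,0])

```text
t: 11.28
ee_pos: [0.6012, 0.2788, 0.0797]
orientation: [0.001, 1.569, 0.0]
contact_force: [0.1, 1.1, 1.1]
finger_gap: 0.384
```

```bash
python3 st.py
```

```text
t11.28 p [0.6012 0.2788 0.0797] toolx [ 0.002  0.001 -1.   ] jaw deg 90.0 F [0.1 1.1 1.1] gap mm 33.8 q6 -1.19
```

Emit:
carry_out(increments=[0,0,0,0,0,0,0,0,0,0,0,0,0,0,0,0,0,0,0,0,0,0,0,0,0,0,0,0,0,0,0,0,0.03,0,0,0,0,0,0.08,0,0,0,0,0,0.13,0,0,0,0,0,0.18,0,0,0,0,0,0.22,0,0,0,0,0,0.22,0,0,0], hand=0.0878)

```text
t: 12.65
ee_pos: [0.6015, 0.2789, 0.3039]
orientation: [0.003, 1.563, 0.002]
contact_force: [0.4, -0.2, -0.2]
finger_gap: 0.999
```

Run:
```python
from st import *
from fit import *
st([.39,.338,.15])
ct=snap('top','g3t.png');cs=snap('scene','g3s.png')
a,b=ct['img'],cs['img']
cv2.imwrite('pics/g3.png',np.hstack([cv2.resize(i,(400,300)) for i in(a,b)])[...,::-1])
for tu,su in(((159,253),(291,144)),((393,160),(263,314)),((408,240),(200,291))):
    x0=back(ct,tu,.02)[:2]
    for c,p,h in((ct,tu,30),(cs,su,24)):
        try: print(np.round(fit([(c,seg(c,p,h))],x0,TRAY)[0],4),end='')
        except Exception as e: print(e)
    print()
f=lambda i,x,y:cv2.resize(i[y:y+130,x:x+130],(400,400),interpolation=cv2.INTER_CUBIC)
cv2.imwrite('pics/g3c.png',np.hstack([f(a,240,110),f(b,220,160)])[...,::-1])
```

```text
t12.65 p [0.6015 0.2789 0.3039] toolx [ 0.008  0.003 -1.   ] jaw deg 90.0 F [ 0.4 -0.2 -0.2] gap mm 87.7 q6 -1.19
delta [-0.2115  0.0591 -0.1539]
[0.3881 0.3452][0.3897 0.3363]
[ 0.6311 -0.317 ][ 0.629 -0.317]
[ 0.408  -0.3464][ 0.4066 -0.3458]
```

View pics/g3.png

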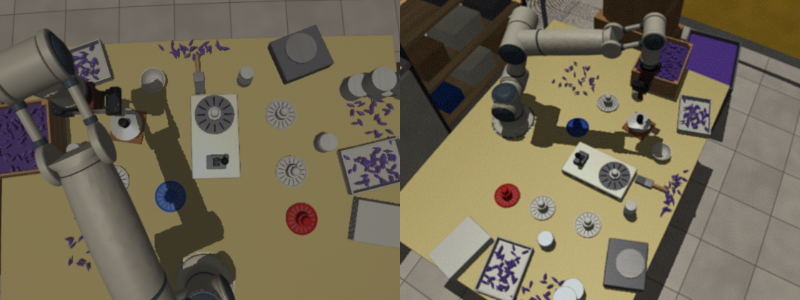

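View pics/g3c.png

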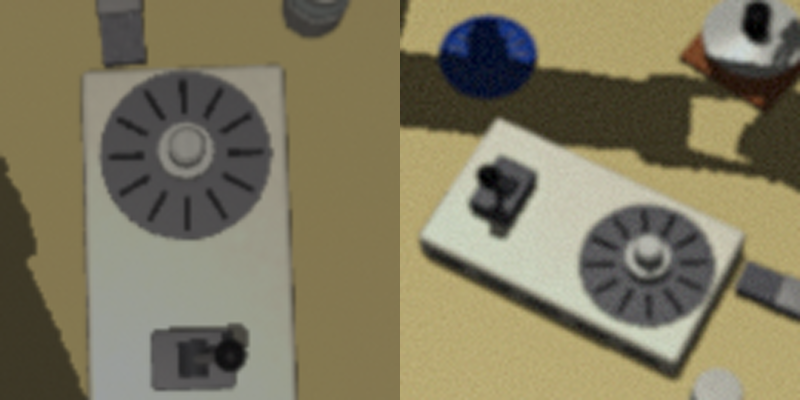

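Run:
```python
from fit import *
ct=bot.read_camera('top');cs=bot.read_camera('scene')
print('spig',back(ct,(300.5,157.1),.085),back(cs,(301.25,240.6),.085))
print('jars top',back(ct,(104,210),.095),back(ct,(345,103),.085),'blue',back(ct,(238,275),.02),'tin',back(ct,(458,198),.06),'bowl',back(ct,(214,112),.04))
print('lid xy',back(cs,(220+755/400*130-130,160+15/400*130),.09))
```

```text
spig [ 0.62799468 -0.05824081  0.085     ] [ 0.63439219 -0.0627376   0.085     ]
jars top [0.50462097 0.45160154 0.095     ] [ 0.76831741 -0.17910816  0.085     ] blue [0.32586772 0.11705204 0.02      ] tin [ 0.5129044  -0.46789462  0.06      ] bowl [0.77144961 0.17322613 0.04      ]
lid xy [0.6051026  0.26581471 0.09      ]
```

Emit:
carry_out(increments=[-0.05,0.015,0,0,0,0,-0.1,0.03,0,0,0,0,-0.15,0.045,0,0,0,0,-0.2,0.057,-0.01,0,0,0,-0.2115,0.059,-0.04,0,0,0,-0.2115,0.059,-0.09,0,0,0,-0.2115,0.059,-0.14,0,0,0,-0.2115,0.059,-0.18,0,0,0,-0.2115,0.059,-0.2,0,0,0,-0.2115,0.059,-0.2,0,0,0,-0.2115,0.059,-0.2,0,0,0])

```text
t: 14.22
ee_pos: [0.3899, 0.3381, 0.1004]
orientation: [0.001, 1.569, 0.001]
contact_force: [0.2, 0.4, 0.9]
finger_gap: 0.999
```

```bash
python3 st.py .39 .3372 .042
```

```text
t14.22 p [0.3899 0.3381 0.1004] toolx [ 0.002  0.001 -1.   ] jaw deg 90.0 F [0.2 0.4 0.9] gap mm 87.7 q6 -0.92
delta [ 0.0001 -0.0009 -0.0584]
```

Emit:
carry_out(increments=[0,-0.001,-0.03,0,0,0,0,-0.001,-0.05,0,0,0,0,-0.001,-0.058,0,0,0,0,-0.001,-0.058,0,0,0,0,-0.001,-0.058,0,0,0])

```text
t: 14.85
ee_pos: [0.3897, 0.337, 0.0418]
orientation: [0.001, 1.57, 0.001]
contact_force: [-0.2, 0.1, -0.3]
finger_gap: 0.996
```

Emit:
carry_out(increments=[0,0,0,0,0,0,0,0,0,0,0,0,0,0,0,0,0,0,0,0,0,0,0,0,0,0,0,0,0,0,0,0,0,0,0,0], hand=0.0, squeeze=5)

```text
t: 15.6
ee_pos: [0.3893, 0.3367, 0.0408]
orientation: [0.0, 1.571, 0.0]
contact_force: [-0.5, -0.3, -0.2]
finger_gap: 0.547
```

```bash
python3 st.py
```

```text
t15.60 p [0.3893 0.3367 0.0408] toolx [ 0.  0. -1.] jaw deg 90.0 F [-0.5 -0.3 -0.2] gap mm 48.0 q6 -0.92
```

Hub gripped at 48 mm. Now release, turn 90° and squeeze the other way to centre it.

Emit:
carry_out(increments=[0,0,0,0,0,0,0,0,0,0,0,0,0,0,0,0,0,-90,0,0,0,0,0,-90,0,0,0,0,0,-90,0,0,0,0,0,-90,0,0,0,0,0,-90,0,0,0,0,0,-90,0,0,0,0,0,-90,0,0,0,0,0,-90,0,0,0,0,0,-90,0,0,0,0,0,-90], hand=0.0878)

```text
t: 17.1
ee_pos: [0.3892, 0.3365, 0.0407]
orientation: [1.209, 1.209, -1.209]
contact_force: [-0.3, 0.2, -0.2]
finger_gap: 1.001
```

Emit:
carry_out(increments=[0,0,0,0,0,0,0,0,0,0,0,0,0,0,0,0,0,0,0,0,0,0,0,0,0,0,0,0,0,0,0,0,0,0,0,0], hand=0.0, squeeze=20)

```text
t: 17.85
ee_pos: [0.3893, 0.3365, 0.0407]
orientation: [1.209, 1.209, -1.209]
contact_force: [-0.3, 0.5, -0.3]
finger_gap: 0.546
```

```bash
python3 st.py
```

```text
t17.85 p [0.3893 0.3365 0.0407] toolx [ 0.  0. -1.] jaw deg -0.0 F [-0.3  0.5 -0.3] gap mm 47.9 q6 0.65
```

Emit:
carry_out(increments=[0,0,0.03,0,0,0,0,0,0.07,0,0,0,0,0,0.12,0,0,0,0.02,-0.03,0.16,0,0,0,0.045,-0.075,0.18,0,0,0,0.07,-0.12,0.18,0,0,0,0.1,-0.165,0.18,0,0,0,0.13,-0.215,0.18,0,0,0,0.16,-0.265,0.18,0,0,0,0.19,-0.315,0.18,0,0,0,0.215,-0.355,0.18,0,0,0,0.23,-0.385,0.18,0,0,0])

```text
t: 19.35
ee_pos: [0.6198, -0.0505, 0.2195]
orientation: [1.21, 1.21, -1.212]
contact_force: [0.2, 0.7, -1.7]
finger_gap: 0.545
```

```bash
python3 st.py .6275 -.058 .156
```

```text
t19.35 p [ 0.6198 -0.0505  0.2195] toolx [-0.002  0.    -1.   ] jaw deg -0.1 F [ 0.2  0.7 -1.7] gap mm 47.9 q6 -0.13
delta [ 0.0077 -0.0075 -0.0635]
```

Emit:
carry_out(increments=[0.008,-0.0075,-0.02,0,0,0,0.008,-0.0075,-0.04,0,0,0,0.008,-0.0075,-0.058,0,0,0,0.008,-0.0075,-0.058,0,0,0,0.008,-0.0075,-0.058,0,0,0,0.008,-0.0075,-0.058,0,0,0])

```text
t: 20.1
ee_pos: [0.6276, -0.0556, 0.1642]
orientation: [1.21, 1.207, -1.207]
contact_force: [0.5, 0.6, -1.4]
finger_gap: 0.545
```

Run:
```python
from st import *
st([.6275,-.058,.156])
a=snap('top','g4t.png')['img'];b=snap('scene','g4s.png')['img']
f=lambda i,x,y,n:cv2.resize(i[y:y+n,x:x+n],(400,400),interpolation=cv2.INTER_CUBIC)
cv2.imwrite('pics/g4.png',np.hstack([f(a,240,100,130),f(b,250,180,100)])[...,::-1])
```

```text
t20.10 p [ 0.6276 -0.0556  0.1642] toolx [ 0.002 -0.    -1.   ] jaw deg 0.0 F [ 0.5  0.6 -1.4] gap mm 47.9 q6 -0.14
delta [-0.0001 -0.0024 -0.0082]
```

View pics/g4.png

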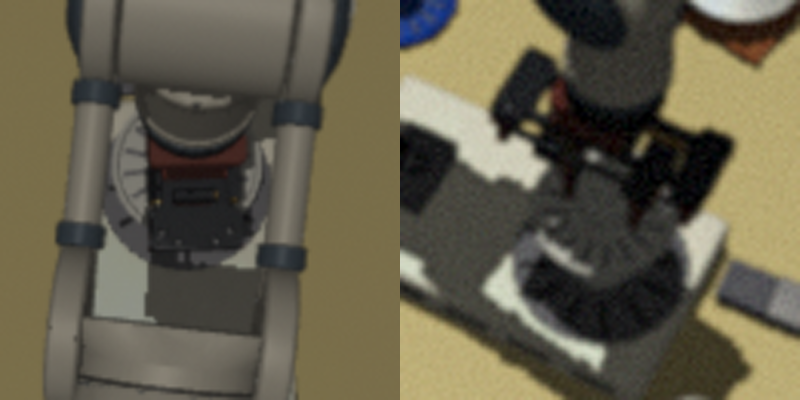

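Emit:
carry_out(increments=[0,-0.002,-0.008,0,0,0,0,-0.002,-0.02,0,0,0,0,-0.002,-0.028,0,0,0,0,-0.002,-0.036,0,0,0,0,-0.002,-0.042,0,0,0,0,-0.002,-0.042,0,0,0])

```text
t: 20.95
ee_pos: [0.6279, -0.0578, 0.1205]
orientation: [1.21, 1.208, -1.208]
contact_force: [4.4, 0.4, -3.7]
finger_gap: 0.547
```

```bash
python3 st.py .6275 -.058 .1007
```

```text
t20.95 p [ 0.6279 -0.0578  0.1205] toolx [ 0.002  0.    -1.   ] jaw deg -0.0 F [ 4.4  0.4 -3.7] gap mm 48.0 q6 -0.15
delta [-0.0004 -0.0002 -0.0198]
```

Emit:
carry_out(increments=[0.001,0,0,0,0,0,0.001,0,0,0,0,0,0.001,0,-0.006,0,0,0,0.001,0,-0.012,0,0,0,0.001,0,-0.016,0,0,0,0.001,0,-0.018,0,0,0,0.001,0,-0.018,0,0,0])

```text
t: 21.82
ee_pos: [0.6283, -0.0579, 0.1024]
orientation: [1.209, 1.209, -1.209]
contact_force: [3.1, 0.9, -2.7]
finger_gap: 0.549
```

```bash
python3 st.py .6275 -.058 .1007
```

```text
t21.82 p [ 0.6283 -0.0579  0.1024] toolx [ 0.  0. -1.] jaw deg -0.0 F [ 3.1  0.9 -2.7] gap mm 48.2 q6 -0.15
delta [-0.0008 -0.0001 -0.0017]
```

Emit:
carry_out(increments=[0.001,0,0,0,0,0,0.001,0,-0.001,0,0,0,0.001,0,-0.002,0,0,0,0.001,0,-0.003,0,0,0,0.001,0,-0.003,0,0,0])

```text
t: 22.45
ee_pos: [0.6291, -0.0581, 0.1007]
orientation: [1.209, 1.209, -1.209]
contact_force: [-3.0, 0.2, 4.7]
finger_gap: 0.543
```

```bash
python3 st.py .6275 -.058 .1007
```

```text
t22.45 p [ 0.6291 -0.0581  0.1007] toolx [ 0. -0. -1.] jaw deg -0.0 F [-3.   0.2  4.7] gap mm 47.7 q6 -0.15
delta [-0.0016  0.0001  0.    ]
```

Emit:
carry_out(increments=[0,0,0,0,0,0,0,0,0,0,0,0,0,0,0,0,0,0,0,0,0,0,0,0,0,0,0,0,0,0,0,0,0.03,0,0,0,0,0,0.07,0,0,0,0,0,0.11,0,0,0,0,0,0.15,0,0,0,0,-0.05,0.15,0,0,0,0,-0.1,0.15,0,0,0,0,-0.15,0.15,0,0,0], hand=0.0878)

```text
t: 23.95
ee_pos: [0.6292, -0.2092, 0.2499]
orientation: [1.209, 1.209, -1.209]
contact_force: [1.2, -0.4, 0.2]
finger_gap: 0.998
```

```bash
cat > look.py <<'E'
from st import *
from fit import *
import sys
tag=sys.argv[1]
ct=snap('top',tag+'t.png');cs=snap('scene',tag+'s.png')
cv2.imwrite('pics/%s.png'%tag,np.hstack([cv2.resize(i,(400,300)) for i in(ct['img'],cs['img'])])[...,::-1])
for tu,su in(((393,160),(263,314)),((408,240),(200,291))):
    x0=back(ct,tu,.02)[:2]
    for c,p,h in((ct,tu,30),(cs,su,24)):
        try: print(np.round(fit([(c,seg(c,p,h))],x0,TRAY)[0],4),end='')
        except Exception as e: print(e)
    print()
f=lambda i,x,y:cv2.resize(i[y:y+130,x:x+130],(400,400),interpolation=cv2.INTER_CUBIC)
cv2.imwrite('pics/%sc.png'%tag,np.hstack([f(ct['img'],240,110),f(cs['img'],220,160)])[...,::-1])
st()
E
python3 look.py g5
```

```text
[ 0.6311 -0.314 ][ 0.629  -0.3179]
[ 0.4145 -0.3363][ 0.4065 -0.3462]
t24.05 p [ 0.6284 -0.2128  0.2487] toolx [-0.001 -0.001 -1.   ] jaw deg -0.3 F [-0.2 -0.2 -0.4] gap mm 87.9 q6 -0.37
```

View pics/g5.png

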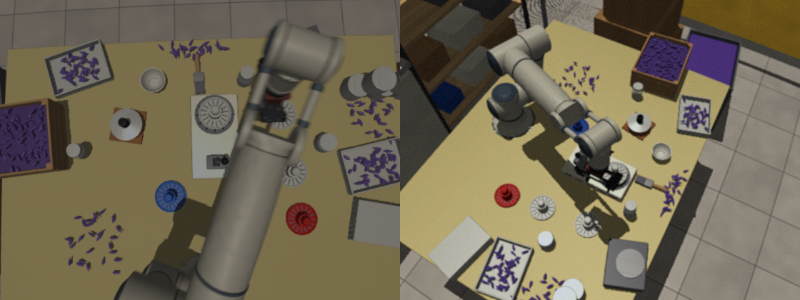

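View pics/g5c.png

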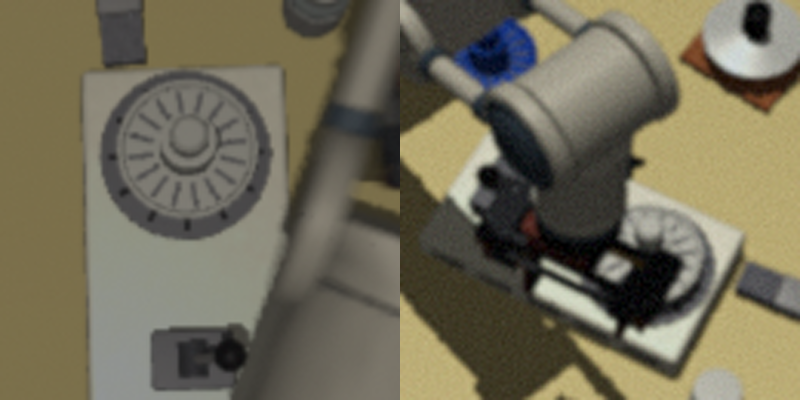

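Emit:
carry_out(increments=[0.001,-0.05,0,0,0,0,0.001,-0.09,-0.01,0,0,0,0.001,-0.107,-0.05,0,0,0,0.001,-0.107,-0.1,0,0,0,0.001,-0.107,-0.14,0,0,0,0.001,-0.107,-0.15,0,0,0,0.001,-0.107,-0.15,0,0,0])

```text
t: 24.92
ee_pos: [0.6305, -0.3144, 0.1002]
orientation: [1.209, 1.21, -1.209]
contact_force: [0.3, 0.2, -0.2]
finger_gap: 1.001
```

```bash
python3 st.py .63 -.317 .042
```

```text
t24.93 p [ 0.6305 -0.3144  0.1002] toolx [-0.  0. -1.] jaw deg 0.0 F [ 0.3  0.2 -0.2] gap mm 87.9 q6 -0.51
delta [-0.0005 -0.0026 -0.0582]
```

Emit:
carry_out(increments=[0,-0.002,-0.03,0,0,0,0,-0.002,-0.05,0,0,0,0,-0.002,-0.058,0,0,0,0,-0.002,-0.058,0,0,0,0,-0.002,-0.058,0,0,0])

```text
t: 25.55
ee_pos: [0.6308, -0.3172, 0.0432]
orientation: [1.209, 1.207, -1.209]
contact_force: [-1.0, 0.4, 0.1]
finger_gap: 0.999
```

Emit:
carry_out(increments=[0,0,0,0,0,0,0,0,0,0,0,0,0,0,0,0,0,0,0,0,0,0,0,0,0,0,0,0,0,0,0,0,0,0,0,0], hand=0.0, squeeze=5)

```text
t: 26.3
ee_pos: [0.6302, -0.317, 0.0417]
orientation: [1.209, 1.209, -1.209]
contact_force: [-1.5, -0.7, -0.2]
finger_gap: 0.542
```

Emit:
carry_out(increments=[0,0,0,0,0,0,0,0,0,0,0,0,0,0,0,0,0,90,0,0,0,0,0,90,0,0,0,0,0,90,0,0,0,0,0,90,0,0,0,0,0,90,0,0,0,0,0,90,0,0,0,0,0,90,0,0,0,0,0,90,0,0,0,0,0,90,0,0,0,0,0,90], hand=0.0878)

```text
t: 27.8
ee_pos: [0.6303, -0.317, 0.0417]
orientation: [0.001, 1.571, -0.001]
contact_force: [-0.1, -0.6, -0.2]
finger_gap: 1.0
```

Emit:
carry_out(increments=[0,0,0,0,0,0,0,0,0,0,0,0,0,0,0,0,0,0,0,0,0,0,0,0,0,0,0,0,0,0,0,0,0,0,0,0], hand=0.0, squeeze=20)

```text
t: 28.55
ee_pos: [0.6302, -0.3168, 0.0417]
orientation: [0.0, 1.571, 0.0]
contact_force: [0.1, 0.8, 0.2]
finger_gap: 0.544
```

```bash
python3 st.py .6285 -.058 .21
```

```text
t28.55 p [ 0.6302 -0.3168  0.0417] toolx [-0.  0. -1.] jaw deg 90.0 F [0.1 0.8 0.2] gap mm 47.8 q6 -2.08
delta [-0.0017  0.2588  0.1683]
```

Emit:
carry_out(increments=[0,0,0.03,0,0,0,0,0,0.07,0,0,0,0,0,0.12,0,0,0,0,0.03,0.16,0,0,0,-0.001,0.07,0.168,0,0,0,-0.001,0.11,0.168,0,0,0,-0.001,0.15,0.168,0,0,0,-0.002,0.19,0.168,0,0,0,-0.002,0.225,0.168,0,0,0,-0.002,0.25,0.168,0,0,0,-0.002,0.259,0.168,0,0,0,-0.002,0.259,0.168,0,0,0])

```text
t: 30.05
ee_pos: [0.6282, -0.058, 0.2095]
orientation: [-0.0, 1.571, -0.0]
contact_force: [0.8, -1.0, -1.5]
finger_gap: 0.541
```

Emit:
carry_out(increments=[0,0,0,0,0,0,0,0,0,0,0,0])

```text
t: 30.3
ee_pos: [0.6282, -0.059, 0.2096]
orientation: [0.001, 1.571, -0.001]
contact_force: [1.0, -0.3, -2.3]
finger_gap: 0.544
```

```bash
python3 look.py g6;python3 st.py .6285 -.058 .175
```

```text
max() iterable argument is empty
max() iterable argument is empty

[ 0.4079 -0.3464][ 0.4066 -0.3459]
t30.40 p [ 0.6282 -0.0587  0.2096] toolx [-0. -0. -1.] jaw deg 89.9 F [-0.5 -0.7 -1.5] gap mm 47.4 q6 -1.72
t30.40 p [ 0.6282 -0.0587  0.2096] toolx [-0. -0. -1.] jaw deg 89.9 F [-0.5 -0.7 -1.5] gap mm 47.4 q6 -1.72
delta [ 0.0003  0.0007 -0.0346]
```

View pics/g6c.png

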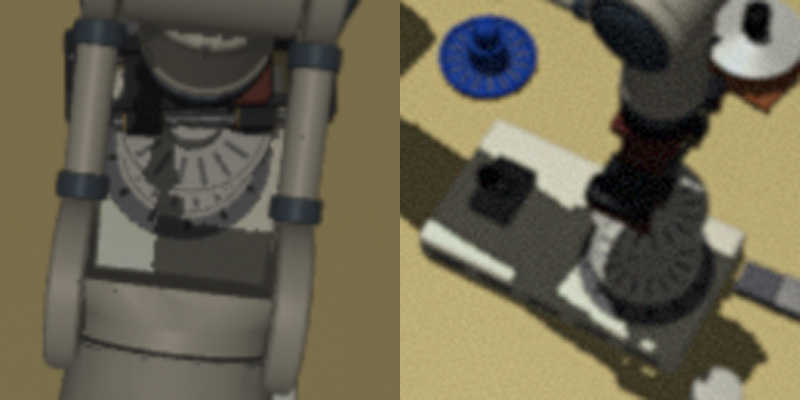

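Aligned; lowering towards 0.147 in two stages.

Emit:
carry_out(increments=[0,0.0005,-0.015,0,0,0,0,0.0005,-0.027,0,0,0,0,0.0005,-0.034,0,0,0,0,0.0005,-0.04,0,0,0,0,0.0005,-0.046,0,0,0,0,0.0005,-0.046,0,0,0])

```text
t: 31.15
ee_pos: [0.6281, -0.0574, 0.1631]
orientation: [0.0, 1.572, -0.0]
contact_force: [0.5, 0.5, -2.3]
finger_gap: 0.542
```

```bash
python3 st.py .6285 -.058 .1467
```

```text
t31.15 p [ 0.6281 -0.0574  0.1631] toolx [-0.001  0.    -1.   ] jaw deg 90.0 F [ 0.5  0.5 -2.3] gap mm 47.6 q6 -1.72
delta [ 0.0004 -0.0006 -0.0164]
```

Emit:
carry_out(increments=[0,0,-0.006,0,0,0,0,0,-0.011,0,0,0,0,0,-0.014,0,0,0,0,0,-0.016,0,0,0,0,0,-0.018,0,0,0,0,0,-0.018,0,0,0])

```text
t: 31.9
ee_pos: [0.6284, -0.0575, 0.1466]
orientation: [0.0, 1.57, -0.0]
contact_force: [-1.2, 0.5, 2.4]
finger_gap: 0.539
```

```bash
python3 st.py .6285 -.058 .1467
```

```text
t31.90 p [ 0.6284 -0.0575  0.1466] toolx [ 0.001 -0.    -1.   ] jaw deg 90.0 F [-1.2  0.5  2.4] gap mm 47.3 q6 -1.72
delta [ 0.0001 -0.0005  0.0001]
```

Emit:
carry_out(increments=[0,0,0,0,0,0,0,0,0,0,0,0,0,0,0,0,0,0,0,0,0,0,0,0,0,0,0,0,0,0,0,0,0.03,0,0,0,0,0,0.07,0,0,0,0,0,0.1,0,0,0,-0.03,-0.04,0.1,0,0,0,-0.06,-0.08,0.1,0,0,0,-0.09,-0.12,0.1,0,0,0,-0.12,-0.16,0.1,0,0,0], hand=0.0878)

```text
t: 33.4
ee_pos: [0.5072, -0.2185, 0.2458]
orientation: [-0.0, 1.57, -0.0]
contact_force: [-0.3, -0.5, 0.6]
finger_gap: 0.997
```

```bash
python3 look.py g7;python3 st.py .4075 -.3462 .1
```

```text
[ 0.6218 -0.3357]max() iterable argument is empty

[ 0.4044 -0.3516][ 0.4067 -0.3461]
t33.50 p [ 0.506  -0.2208  0.2462] toolx [-0.    -0.002 -1.   ] jaw deg 89.7 F [1.  0.4 0.5] gap mm 87.8 q6 -2.04
t33.50 p [ 0.506  -0.2208  0.2462] toolx [-0.    -0.002 -1.   ] jaw deg 89.7 F [1.  0.4 0.5] gap mm 87.8 q6 -2.04
delta [-0.0985 -0.1254 -0.1462]
```

View pics/g7.png

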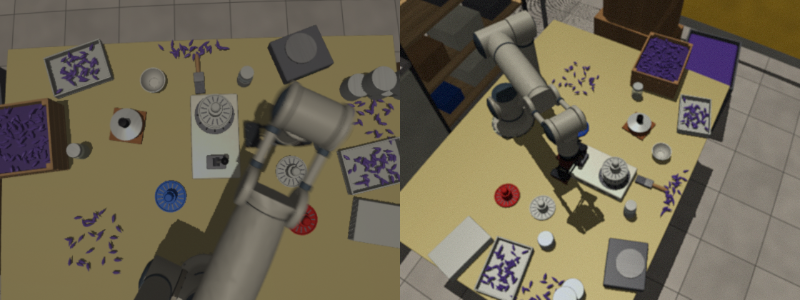

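View pics/g7c.png

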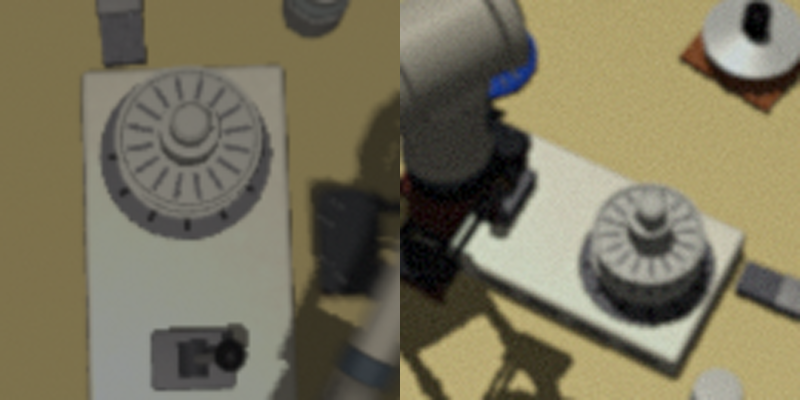

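Emit:
carry_out(increments=[-0.04,-0.05,0,0,0,0,-0.08,-0.1,0,0,0,0,-0.1,-0.127,-0.02,0,0,0,-0.1,-0.127,-0.06,0,0,0,-0.1,-0.127,-0.11,0,0,0,-0.1,-0.127,-0.146,0,0,0,-0.1,-0.127,-0.146,0,0,0,-0.1,-0.127,-0.146,0,0,0])

```text
t: 34.5
ee_pos: [0.4092, -0.3447, 0.1016]
orientation: [-0.001, 1.569, -0.001]
contact_force: [0.6, -0.5, 0.7]
finger_gap: 1.0
```

```bash
python3 st.py .4075 -.3462 .042
```

```text
t34.50 p [ 0.4092 -0.3447  0.1016] toolx [ 0.002 -0.001 -1.   ] jaw deg 90.0 F [ 0.6 -0.5  0.7] gap mm 87.8 q6 -2.33
delta [-0.0017 -0.0015 -0.0596]
```

Emit:
carry_out(increments=[-0.001,-0.001,-0.03,0,0,0,-0.001,-0.001,-0.05,0,0,0,-0.001,-0.001,-0.058,0,0,0,-0.001,-0.001,-0.058,0,0,0,-0.001,-0.001,-0.058,0,0,0])

```text
t: 35.12
ee_pos: [0.4077, -0.3459, 0.0428]
orientation: [-0.001, 1.57, -0.001]
contact_force: [0.6, -0.5, -0.1]
finger_gap: 1.001
```

Emit:
carry_out(increments=[0,0,0,0,0,0,0,0,0,0,0,0,0,0,0,0,0,0,0,0,0,0,0,0,0,0,0,0,0,0,0,0,0,0,0,0], hand=0.0, squeeze=5)

```text
t: 35.88
ee_pos: [0.4072, -0.3454, 0.0417]
orientation: [0.0, 1.571, -0.0]
contact_force: [0.3, 1.3, 0.5]
finger_gap: 0.545
```

Emit:
carry_out(increments=[0,0,0,0,0,0,0,0,0,0,0,0,0,0,0,0,0,-90,0,0,0,0,0,-90,0,0,0,0,0,-90,0,0,0,0,0,-90,0,0,0,0,0,-90,0,0,0,0,0,-90,0,0,0,0,0,-90,0,0,0,0,0,-90,0,0,0,0,0,-90,0,0,0,0,0,-90], hand=0.0878)

```text
t: 37.38
ee_pos: [0.4072, -0.3455, 0.0417]
orientation: [1.209, 1.209, -1.209]
contact_force: [-0.7, -0.3, 0.1]
finger_gap: 0.996
```

Emit:
carry_out(increments=[0,0,0,0,0,0,0,0,0,0,0,0,0,0,0,0,0,0,0,0,0,0,0,0,0,0,0,0,0,0,0,0,0,0,0,0], hand=0.0, squeeze=20)

```text
t: 38.12
ee_pos: [0.4072, -0.3455, 0.0417]
orientation: [1.209, 1.209, -1.209]
contact_force: [-0.4, 0.1, -0.3]
finger_gap: 0.545
```

```bash
python3 st.py .6284 -.0577 .26
```

```text
t38.12 p [ 0.4072 -0.3455  0.0417] toolx [-0.  0. -1.] jaw deg -0.0 F [-0.4  0.1 -0.3] gap mm 47.9 q6 -0.77
delta [0.2212 0.2878 0.2183]
```

Emit:
carry_out(increments=[0,0,0.03,0,0,0,0,0,0.07,0,0,0,0,0,0.12,0,0,0,0,0,0.17,0,0,0,0.02,0.025,0.21,0,0,0,0.045,0.06,0.218,0,0,0,0.075,0.1,0.218,0,0,0,0.105,0.14,0.218,0,0,0,0.14,0.18,0.218,0,0,0,0.17,0.22,0.218,0,0,0,0.2,0.26,0.218,0,0,0,0.221,0.288,0.218,0,0,0])

```text
t: 39.62
ee_pos: [0.6291, -0.0554, 0.2588]
orientation: [1.208, 1.211, -1.209]
contact_force: [1.1, -0.4, -0.8]
finger_gap: 0.548
```

Emit:
carry_out(increments=[0,0,0,0,0,0,0,0,0,0,0,0,0,0,0,0,0,0])

```text
t: 40.0
ee_pos: [0.6277, -0.0586, 0.2599]
orientation: [1.21, 1.208, -1.211]
contact_force: [-0.4, 0.2, -1.4]
finger_gap: 0.544
```

```bash
python3 st.py .6284 -.0577 .24
```

```text
t40.00 p [ 0.6277 -0.0586  0.2599] toolx [ 0. -0. -1.] jaw deg -0.1 F [-0.4  0.2 -1.4] gap mm 47.8 q6 -0.15
delta [ 0.0007  0.0009 -0.0199]
```

Emit:
carry_out(increments=[0.0007,0.0005,-0.015,0,0,0,0.0007,0.0005,-0.03,0,0,0,0.0007,0.0005,-0.04,0,0,0,0.0007,0.0005,-0.046,0,0,0,0.0007,0.0005,-0.052,0,0,0,0.0007,0.0005,-0.052,0,0,0])

```text
t: 40.75
ee_pos: [0.6288, -0.0569, 0.2073]
orientation: [1.209, 1.21, -1.21]
contact_force: [-0.1, -0.2, -1.0]
finger_gap: 0.546
```

```bash
python3 st.py .6284 -.0577 .1917
```

```text
t40.75 p [ 0.6288 -0.0569  0.2073] toolx [-0.001  0.    -1.   ] jaw deg -0.0 F [-0.1 -0.2 -1. ] gap mm 47.9 q6 -0.14
delta [-0.0004 -0.0008 -0.0156]
```

Emit:
carry_out(increments=[0,0,-0.006,0,0,0,0,0,-0.011,0,0,0,0,0,-0.014,0,0,0,0,0,-0.016,0,0,0,0,0,-0.018,0,0,0,0,0,-0.018,0,0,0])

```text
t: 41.5
ee_pos: [0.6289, -0.057, 0.1917]
orientation: [1.21, 1.208, -1.208]
contact_force: [-2.6, -0.3, 5.5]
finger_gap: 0.548
```

```bash
python3 st.py .6284 -.0577 .1917
```

```text
t41.50 p [ 0.6289 -0.057   0.1917] toolx [ 0.002 -0.    -1.   ] jaw deg -0.0 F [-2.6 -0.3  5.5] gap mm 48.1 q6 -0.14
delta [-0.0005 -0.0007  0.    ]
```

Emit:
carry_out(increments=[0,0,0,0,0,0,0,0,0,0,0,0,0,0,0,0,0,0,0,0,0,0,0,0,0,0,0,0,0,0,0,0,0.03,0,0,0,0,0,0.07,0,0,0,0,0,0.1,0,0,0,-0.003,0.04,0.1,0,0,0,-0.007,0.09,0.1,0,0,0,-0.012,0.14,0.1,0,0,0,-0.016,0.19,0.1,0,0,0], hand=0.0878)

```text
t: 43.0
ee_pos: [0.6127, 0.1345, 0.2898]
orientation: [1.21, 1.209, -1.209]
contact_force: [-0.7, 0.5, -0.1]
finger_gap: 1.003
```

```bash
python3 look.py g8 | tail -1;python3 st.py .6012 .2788 .20
```

```text
t43.10 p [0.6121 0.1377 0.2896] toolx [-0.     0.002 -1.   ] jaw deg 0.3 F [ 0.1 -0.3 -0.2] gap mm 87.9 q6 0.16
t43.10 p [0.6121 0.1377 0.2896] toolx [-0.     0.002 -1.   ] jaw deg 0.3 F [ 0.1 -0.3 -0.2] gap mm 87.9 q6 0.16
delta [-0.0109  0.1411 -0.0896]
```

View pics/g8.png

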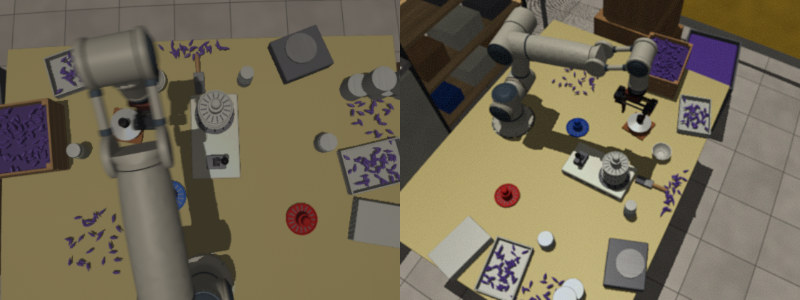

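View pics/g8c.png

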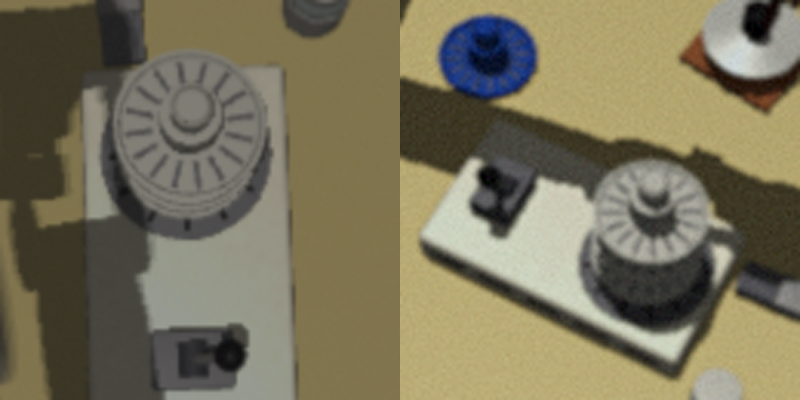

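Emit:
carry_out(increments=[-0.004,0.05,0,0,0,0,-0.008,0.1,0,0,0,0,-0.011,0.135,-0.02,0,0,0,-0.011,0.141,-0.06,0,0,0,-0.011,0.141,-0.11,0,0,0,-0.011,0.141,-0.15,0,0,0,-0.011,0.141,-0.15,0,0,0,-0.011,0.141,-0.15,0,0,0])

```text
t: 44.1
ee_pos: [0.6028, 0.2738, 0.142]
orientation: [1.211, 1.208, -1.208]
contact_force: [0.4, 0.3, 1.3]
finger_gap: 1.002
```

```bash
python3 st.py .6012 .2788 .08
```

```text
t44.10 p [0.6028 0.2738 0.142 ] toolx [ 0.002  0.001 -1.   ] jaw deg -0.0 F [0.4 0.3 1.3] gap mm 87.9 q6 0.38
delta [-0.0016  0.005  -0.062 ]
```

Emit:
carry_out(increments=[-0.001,0.005,0,0,0,0,-0.001,0.005,-0.02,0,0,0,-0.001,0.005,-0.04,0,0,0,-0.001,0.005,-0.055,0,0,0,-0.001,0.005,-0.06,0,0,0,-0.001,0.005,-0.06,0,0,0,-0.001,0.005,-0.06,0,0,0])

```text
t: 44.98
ee_pos: [0.6014, 0.2792, 0.0806]
orientation: [1.21, 1.208, -1.208]
contact_force: [-1.3, -0.6, -0.4]
finger_gap: 0.998
```

Emit:
carry_out(increments=[0,0,0,0,0,0,0,0,0,0,0,0,0,0,0,0,0,0,0,0,0,0,0,0,0,0,0,0,0,0,0,0,0,0,0,0,0,0,0,0,0,0], hand=0.0, squeeze=5)

```text
t: 45.85
ee_pos: [0.6011, 0.2791, 0.0798]
orientation: [1.21, 1.209, -1.209]
contact_force: [1.0, -0.2, 0.2]
finger_gap: 0.386
```

Emit:
carry_out(increments=[0,0,0,0,0,0,0,0,0,0,0,0,0,0,0,0,0,90,0,0,0,0,0,90,0,0,0,0,0,90,0,0,0,0,0,90,0,0,0,0,0,90,0,0,0,0,0,90,0,0,0,0,0,90,0,0,0,0,0,90,0,0,0,0,0,90,0,0,0,0,0,90], hand=0.0878)

```text
t: 47.35
ee_pos: [0.6009, 0.279, 0.0796]
orientation: [0.001, 1.571, -0.001]
contact_force: [-0.3, 1.6, 0.6]
finger_gap: 0.997
```

Emit:
carry_out(increments=[0,0,0,0,0,0,0,0,0,0,0,0,0,0,0,0,0,0,0,0,0,0,0,0,0,0,0,0,0,0,0,0,0,0,0,0,0,0,0,0,0,0], hand=0.0, squeeze=20)

```text
t: 48.22
ee_pos: [0.6009, 0.279, 0.0797]
orientation: [0.0, 1.571, -0.0]
contact_force: [0.2, 0.3, 0.3]
finger_gap: 0.385
```

```bash
python3 st.py .6286 -.0577 .33
```

```text
t48.23 p [0.6009 0.279  0.0797] toolx [-0. -0. -1.] jaw deg 90.0 F [0.2 0.3 0.3] gap mm 33.8 q6 -1.19
delta [ 0.0277 -0.3367  0.2503]
```

Emit:
carry_out(increments=[0,0,0.03,0,0,0,0,0,0.075,0,0,0,0,0,0.125,0,0,0,0,0,0.175,0,0,0,0.002,-0.03,0.22,0,0,0,0.006,-0.075,0.245,0,0,0,0.01,-0.125,0.245,0,0,0,0.014,-0.175,0.245,0,0,0,0.018,-0.225,0.245,0,0,0,0.022,-0.27,0.245,0,0,0,0.025,-0.31,0.245,0,0,0,0.0277,-0.3367,0.245,0,0,0])

```text
t: 49.72
ee_pos: [0.6285, -0.0597, 0.3241]
orientation: [0.001, 1.572, -0.001]
contact_force: [-0.3, 0.1, -1.7]
finger_gap: 0.384
```

Emit:
carry_out(increments=[0,0,0,0,0,0,0,0,0,0,0,0,0,0,0,0,0,0])

```text
t: 50.1
ee_pos: [0.6286, -0.0564, 0.3247]
orientation: [-0.001, 1.571, 0.001]
contact_force: [0.8, -0.4, -1.6]
finger_gap: 0.386
```

```bash
python3 look.py g9 | tail -1; python3 st.py .6286 -.0577 .295
```

```text
t50.20 p [ 0.6287 -0.0566  0.3249] toolx [ 0.  0. -1.] jaw deg 90.1 F [-0.8 -0.4 -2. ] gap mm 33.4 q6 -1.72
t50.20 p [ 0.6287 -0.0566  0.3249] toolx [ 0.  0. -1.] jaw deg 90.1 F [-0.8 -0.4 -2. ] gap mm 33.4 q6 -1.72
delta [-0.0001 -0.0011 -0.0299]
```

View pics/g9c.png

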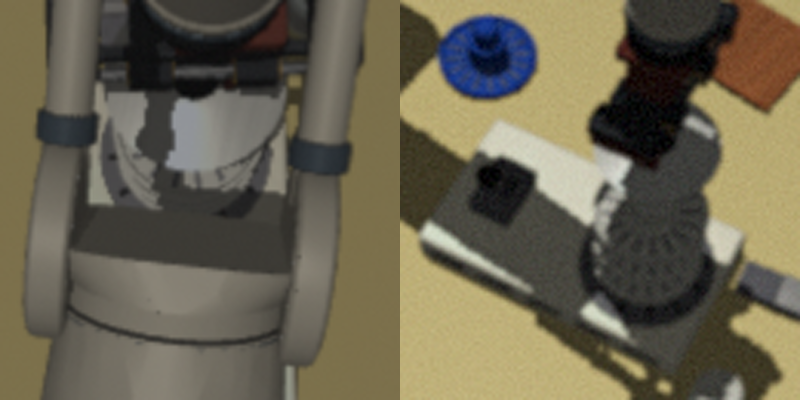

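Emit:
carry_out(increments=[0,-0.0005,-0.01,0,0,0,0,-0.0005,-0.022,0,0,0,0,-0.0005,-0.031,0,0,0,0,-0.0005,-0.038,0,0,0,0,-0.0005,-0.044,0,0,0,0,-0.0005,-0.044,0,0,0])

```text
t: 50.95
ee_pos: [0.6285, -0.0582, 0.2801]
orientation: [0.0, 1.572, -0.0]
contact_force: [0.4, 0.3, -1.3]
finger_gap: 0.386
```

```bash
python3 st.py .6286 -.0577 .2647
```

```text
t50.95 p [ 0.6285 -0.0582  0.2801] toolx [-0.001  0.    -1.   ] jaw deg 90.0 F [ 0.4  0.3 -1.3] gap mm 33.9 q6 -1.72
delta [ 0.0001  0.0005 -0.0154]
```

Emit:
carry_out(increments=[0,0,-0.006,0,0,0,0,0,-0.011,0,0,0,0,0,-0.014,0,0,0,0,0,-0.016,0,0,0,0,0,-0.018,0,0,0,0,0,-0.018,0,0,0])

```text
t: 51.7
ee_pos: [0.6287, -0.0581, 0.2646]
orientation: [-0.0, 1.568, -0.0]
contact_force: [-1.7, -0.6, 5.9]
finger_gap: 0.384
```

```bash
python3 st.py .6286 -.0577 .2647
```

```text
t51.70 p [ 0.6287 -0.0581  0.2646] toolx [ 0.003 -0.    -1.   ] jaw deg 90.0 F [-1.7 -0.6  5.9] gap mm 33.7 q6 -1.72
delta [-0.0001  0.0004  0.0001]
```

Emit:
carry_out(increments=[0,0,0,0,0,0,0,0,0,0,0,0,0,0,0,0,0,0,0,0,0,0,0,0,0,0,0,0,0,0,0,0,0.02,0,0,0,0,0,0.05,0,0,0,0,0,0.08,0,0,0,-0.04,-0.025,0.08,0,0,0,-0.08,-0.05,0.08,0,0,0,-0.13,-0.075,0.08,0,0,0,-0.18,-0.102,0.08,0,0,0], hand=0.0878)

```text
t: 53.2
ee_pos: [0.4471, -0.1606, 0.3427]
orientation: [-0.0, 1.571, -0.0]
contact_force: [0.1, -0.5, 0.3]
finger_gap: 1.002
```

```bash
python3 look.py ga | tail -1;python3 st.py .449 -.16 .13
```

```text
t53.30 p [ 0.4454 -0.1619  0.3442] toolx [ 0.002 -0.002 -1.   ] jaw deg 89.8 F [ 1.3 -0.1 -0.2] gap mm 87.6 q6 -1.99
t53.30 p [ 0.4454 -0.1619  0.3442] toolx [ 0.002 -0.002 -1.   ] jaw deg 89.8 F [ 1.3 -0.1 -0.2] gap mm 87.6 q6 -1.99
delta [ 0.0036  0.0019 -0.2142]
```

View pics/gac.png

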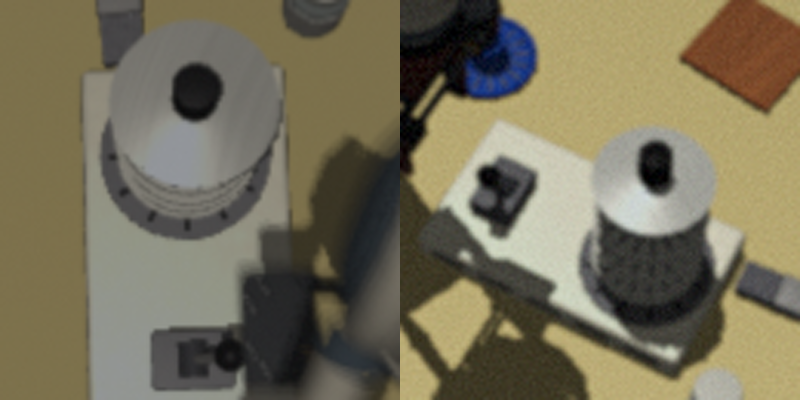

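View pics/ga.png

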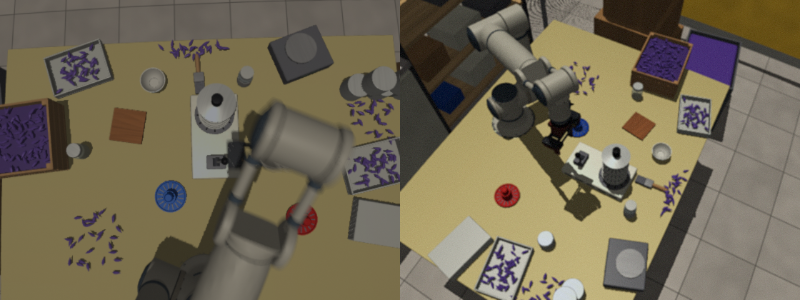

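Emit:
carry_out(increments=[0.002,0,0,0,0,0,0.002,0,0,0,0,0,0.002,0,0,0,0,0,0.002,0,0,0,0,0,0.002,0,-0.04,0,0,0,0.002,0,-0.09,0,0,0,0.002,0,-0.14,0,0,0,0.002,0,-0.18,0,0,0,0.002,0,-0.205,0,0,0,0.002,0,-0.213,0,0,0,0.002,0,-0.213,0,0,0,0.002,0,-0.213,0,0,0], hand=0.0)

```text
t: 54.8
ee_pos: [0.4514, -0.1604, 0.1313]
orientation: [-0.001, 1.569, -0.001]
contact_force: [0.2, 0.2, 0.7]
finger_gap: 0.005
```

```bash
python3 look.py gb | tail -1;python3 st.py .449 -.05 .13
```

```text
t54.90 p [ 0.4513 -0.1604  0.1312] toolx [ 0.002 -0.001 -1.   ] jaw deg 90.0 F [0.3 0.  0. ] gap mm 0.5 q6 -1.98
t54.90 p [ 0.4513 -0.1604  0.1312] toolx [ 0.002 -0.001 -1.   ] jaw deg 90.0 F [0.3 0.  0. ] gap mm 0.5 q6 -1.98
delta [-0.0023  0.1104 -0.0012]
```

View pics/gbc.png

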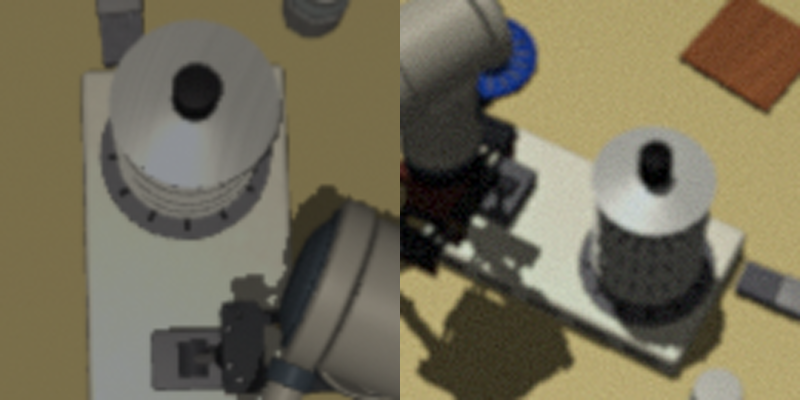

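Fingers are on the right of the lever ball. Pushing left gradually.

Emit:
carry_out(increments=[-0.002,0.02,0,0,0,0,-0.002,0.035,0,0,0,0,-0.002,0.05,0,0,0,0,-0.002,0.06,0,0,0,0,-0.002,0.07,0,0,0,0,-0.002,0.08,0,0,0,0,-0.002,0.09,0,0,0,0,-0.002,0.098,0,0,0,0,-0.002,0.102,0,0,0,0,-0.002,0.102,0,0,0,0])

```text
t: 56.15
ee_pos: [0.4485, -0.0578, 0.1295]
orientation: [0.0, 1.571, 0.001]
contact_force: [-0.5, 0.3, -0.1]
finger_gap: 0.008
```

```bash
python3 look.py gc | tail -1;python3 st.py .449 -.05 .13
```

```text
t56.25 p [ 0.4486 -0.0581  0.1296] toolx [-0.  0. -1.] jaw deg 90.0 F [1.3 0.  0.1] gap mm 0.2 q6 -1.77
t56.25 p [ 0.4486 -0.0581  0.1296] toolx [-0.  0. -1.] jaw deg 90.0 F [1.3 0.  0.1] gap mm 0.2 q6 -1.77
delta [0.0004 0.0081 0.0004]
```

View pics/gcc.png

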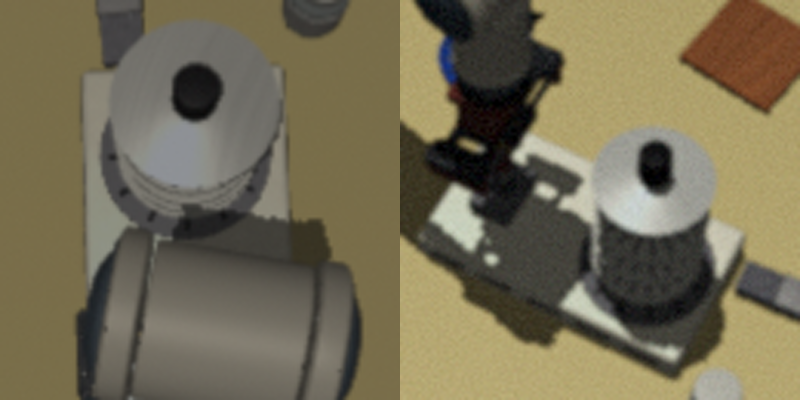

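Emit:
carry_out(increments=[0,0.003,0,0,0,0,0,0.006,0,0,0,0,0,0.008,0,0,0,0,0,0.008,0,0,0,0])

```text
t: 56.75
ee_pos: [0.4486, -0.0499, 0.1297]
orientation: [0.0, 1.571, 0.0]
contact_force: [0.4, 0.0, 0.3]
finger_gap: 0.005
```

```bash
python3 st.py .449 -.05 .13
```

```text
t56.75 p [ 0.4486 -0.0499  0.1297] toolx [-0.  0. -1.] jaw deg 90.0 F [0.4 0.  0.3] gap mm 0.5 q6 -1.76
delta [ 0.0004 -0.0001  0.0003]
```

Emit:
carry_out(increments=[0,0.002,0,0,0,0,0,0.004,0,0,0,0,0,0.004,0,0,0,0])

```text
t: 57.12
ee_pos: [0.4487, -0.046, 0.1297]
orientation: [0.0, 1.571, 0.0]
contact_force: [0.4, -0.9, -0.6]
finger_gap: 0.001
```

```bash
python3 st.py
```

```text
t57.12 p [ 0.4487 -0.046   0.1297] toolx [ 0.  0. -1.] jaw deg 90.0 F [ 0.4 -0.9 -0.6] gap mm 0.1 q6 -1.75
```

Emit:
carry_out(increments=[0,-0.02,0,0,0,0,0,-0.06,0,0,0,0,0,-0.1,0,0,0,0,0,-0.13,0.03,0,0,0,0,-0.16,0.08,0,0,0,0,-0.2,0.12,0,0,0,0,-0.23,0.14,0,0,0,0,-0.23,0.14,0,0,0])

```text
t: 58.12
ee_pos: [0.4489, -0.2779, 0.2713]
orientation: [0.001, 1.568, -0.003]
contact_force: [-0.3, -0.0, 0.4]
finger_gap: 0.005
```

```bash
python3 look.py gd | tail -1
python3 - <<'E'
from h import *
a=cv2.imread('pics/gdt.png');b=cv2.imread('pics/gds.png')
f=lambda i,x,y,n:cv2.resize(i[y:y+n,x:x+n],(400,400),interpolation=cv2.INTER_CUBIC)
cv2.imwrite('pics/gde.png',np.hstack([f(a,270,200,60),f(b,225,195,55)]))
E
```

```text
t58.23 p [ 0.4487 -0.2757  0.269 ] toolx [-0.001  0.001 -1.   ] jaw deg 90.0 F [-0.4  0.2  0.3] gap mm 0.6 q6 -2.19
```

View pics/gde.png

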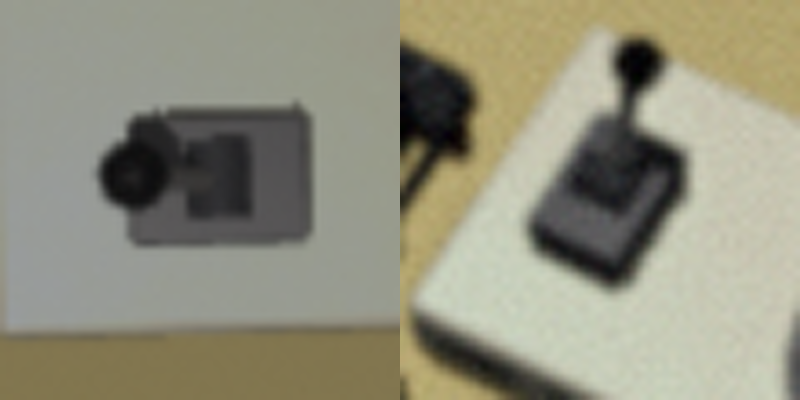

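View pics/gd.png

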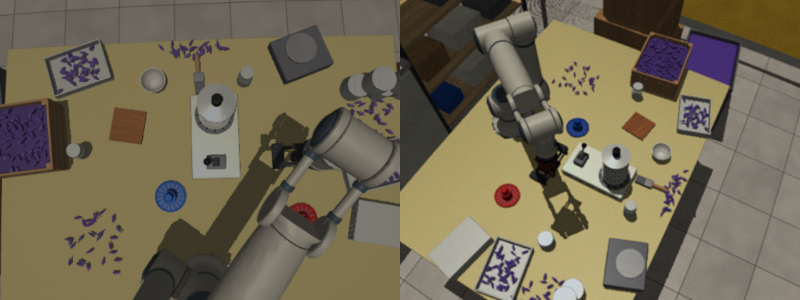

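Run:
```python
from h import *
ct=bot.read_camera('top');cs=bot.read_camera('scene')
y0=-.0588
for q in(0,.15,.8,.9,1.0):
    a=q-.5; X=[.4487,y0+.07*np.sin(a),.062+.07*np.cos(a)]
    print(q,proj(ct,X).round(1),proj(cs,X).round(1))
print('meas top',(289.9,226.2),'scene',225+(637-400)*55/400,195+60*55/400)
print('start top',250+259/4,120+422/4)
p=back(ct,(301.5+0,138.5),.275);print(p)
```

```text
0 [[317.3 225.7]] [[247.1 218.2]]
0.15 [[313.5 225.7]] [[248.5 215.3]]
0.8 [[295.1 226.2]] [[255.2 204.9]]
0.9 [[292.4 226.3]] [[256.2 203.8]]
1.0 [[289.8 226.4]] [[257.1 202.9]]
meas top (289.9, 226.2) scene 257.5875 203.25
start top 314.75 225.5
[ 0.62654447 -0.05443488  0.275     ]
```

```bash
python3 -c "
from workcell import bot
print(bot.sign_off())"
```

```text
the job is handed in; nothing more can be done
None
```

The dryer is ready for the next batch. I stood the lid on the board, stacked the three white trays on the column, put the lid back on top and pushed the switch over. I then handed the job in at about 58 s; hand-in reports no verdict.

**Seating:** The arm stopped at the expected heights each time: 0.1007, 0.1466 and 0.1917 m for the trays and 0.2646 m for the lid. All were within 0.1 mm of the calculated values, with upward contact forces of 2 to 6 N.

**Switch:** The last pictures from both cameras match a lever angle of about 1.0 rad. The push force at the end was under 1 N, so I went by the pictures rather than the force.

**Final state:** In the last pictures the lid stands upright on the stack and the gripper is clear of everything. The jars, tin, brush and bowl look unmoved; I judged that by eye. The blue and red trays were left where they were.

**Disagreements:**
- Two readings of the column's position from the pictures differed by up to about 8 mm. I used contact forces to place it at about (0.6285, -0.058).
- During the first tray's descent, sideways forces of 3 to 4 N showed it was 1 to 2 mm off, and I corrected that before seating it.

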